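Close the lamp-lit slide gauge on a turned module

ROBOT

A 6-joint arm with a two-finger parallel gripper is mounted at the origin on the work surface. World frame = base frame: x ahead of the robot, y to its left, z up, the work surface at z = 0. Lengths are in m, angles in degrees, forces in N, time in s.
With the tool pointing down it reaches from about 0.25 to 0.725 m from the base axis. Payload 9.7 kg.
Tool frame: the origin (TCP) lies midway between the tips of the shut fingers; the grasp point (between the pads) lies 19 mm behind it; z points along the fingers, y is the line along which they close (so a half turn about z gives the same grasp; the last joint's range is limited). The gripper opens to 85 mm and grips with 20 to 120 N. Pads are 22 mm wide; open, the fingers measure 114 mm over their backs; the gripper's body (76 mm by 85 mm) begins 54 mm behind the grasp point. The pads swing forward as they close: fully open they stand 13 mm farther back than shut.
Start: joints at [66.119, 4.979, 10.078, 95.1, 0, 90], TCP at [0.223, 0.503, 0.231] pointing down, gripper open.
Joint ranges: [-179.16, 179.16], [-48.56, 103.87], [-65.8, 70.77], [-126.05, 130.52], [-82.76, 87.17], [-180, 180]. Speed limits (degrees/s): [127.2, 127.2, 147.25, 180, 180, 180].

INTERFACE

Orientations are given as [roll, pitch, yaw] about the fixed x, y, z axes, in that order (R = Rz(yaw) Ry(pitch) Rx(roll)).
In Python, from workcell import readout, imaging, bot, spotter gives the robot as it stands.
- The arm moves only by the shell command python3 -m jog 'ROWS' [FORCE]. ROWS is JSON, a list of rows, each an object with "rotation": the turn, a rotation vector about the world's x, y, z in degrees, a list of three; "translation": the shift along the world's x, y, z in mm, a list of three; "grip": the finger opening in mm, from 0 to 85.4. In form: [{"rotation": [wx, wy, wz], "translation": [dx, dy, dz], "grip": grip}, ...]. A call has 1 to 20 rows; each row is the pose to reach, as a shift and turn from the pose commanded when the call began; what a row does not reach only later rows make up. A row lasts 1/10 s, in which the tool goes at most 50 mm and 8.59 degrees, less where a joint would pass 70% of its speed; a pose out of reach is approached as far as the arm can. A call with a gripper value outside its range is refused whole. The fingers move at their own pace and stop on an object; FORCE is the grip in N (left out, the last holds). Time passes only in rows, so rows that repeat a pose let the fingers close. It gives the time, the measured TCP pose, the force, the opening and the grip force at its end, in the units of the state.
- readout.get_obs(): the state, without advancing time (a new reading comes with each control period).
- imaging.camera(name): name is "side" or "top"; returns (picture, depth): 420x560x3 uint8, red, green, blue; 420x560 float32, m along the optical axis (not along the pixel's ray), 0 where there is no reading.
- imaging.camera_info(name): a dict with "vertical_fov" (degrees; the focal length in pixels is half the picture's height over the tangent of half this angle, whatever the lens; pixels are square), "cx", "cy" (the principal point, pixels), "extrinsics" (4x4, takes a point from camera to world coordinates). Camera axes: x right, y down, z forward; pixel columns grow to the right and rows downward; lengths in m; the calibration is good to about 2 mm. A picture is of the moment at which its call begins. camera_info takes no time and is no camera call.
- bot.job_done(): hands the job in; it is judged then, once.
Trained networks look in the newest picture that a camera, given by its name, has taken for a name from the list of things; names that differ only in an ending like _2 or _b are one class to them, and where a whole thing is asked for, a point or a joint stands for the part that bears it (a point fixed in the world has none). Each returns a list of dicts, best first, with "confidence" (0 to 1); they miss things now and then, are a little off and sometimes report something else, mostly with a low value. They report only what shows in the picture. A call takes as long as a camera call. They do not tell look-alikes from the thing itself.
- spotter.spot_in(camera, target): "box" ([centre column, centre row, width, height] in pixels, round what is visible of it).
- spotter.mark_of(camera, target): "uv" ([column, row] in pixels: a listed point, or the origin of a listed thing).
The state is a dict: "time": time; "q": joint angles; "qd": joint speeds; "joint_efforts": joint torques, N m; "ee_pos": TCP position; "tcp_rot": TCP orientation; "wrist_force": force on the tool from outside, world axes, zero at the start; "torque": the same for the moment, N m; "opening": finger opening in m; "grasp_force": force on a finger pad.
Only numpy, scipy, OpenCV 4.12 (cv2) and the standard library are available. Lean on these libraries where they do the work, as an engineer would, in place of code of your own. Each camera call takes 0.05 s, during which the arm holds its last target. There are 200 camera calls.

TASK

On the model-making table, stand the stepped wooden part (wide barrel below, thin neck above) upright on the bed of the slide gauge, between its open jaws, and let go of it. Then slide the jaw (it has a black thumb grip) shut until the part pushes the sprung anvil pad clearly in, about halfway; do not force it or drive the pad home against its block, and leave the jaw closed on the part. Leave the other wooden parts and the cups where they are.

Things in the scene. Friction and masses are not known exactly. Their poses are not given: they have to be found in the camera images.
- gauge: steel slide gauge fixed to the table. Origin: on the table, below the measuring place; x away from the operator, y along the slide, z up. Base plate x -50..+70, y +-180 mm, 10 mm thick, its top is the bed. Beam along y at x 35..57, top at z 30. Sliding jaw on the +y side, sprung anvil pad on the -y side: flat upright faces, x -22..+28, z 12..38 mm
- bed (a point): top of the bed at the measuring place (gauge x 0, y 0, z 10 mm), axes as the gauge
- lamp (a point): centre of the underside of the lamp bar over the gauge (gauge x 12, y 0, z 175 mm). Bar: gauge x -10..+35, y +-180, z 175..198 mm, on two 14 mm posts at x 20, y +-168. It covers measuring place and thumb grip: a gripper pointing straight down does not fit; lean it 30 to 45 degrees, its body back towards gauge -x
- jaw (a joint): slide of the jaw, m: 0 fully open, grows up to 0.085 as it closes towards gauge -y. The clear gap between the faces is 95 mm minus this value plus the anvil value. Stays where it is left; takes about 7 N to slide
- jaw_face (a point): on the jaw's measuring face (gauge x 0, z 25 mm; y = 50 mm minus the jaw value); moves with the jaw
- jaw_grip (a point): where to pinch the black thumb grip on the jaw: a bar 14 mm wide along gauge y, 11 mm thick, leaning 38 degrees from vertical towards gauge -x. The point is on its axis, 14 mm short of its tip (gauge x -5, z 60 mm), 40 mm outward (+y) of the jaw face. The jaw below the grip reaches z 41 mm. Axes as the gauge; moves with the jaw
- anvil (a joint): how far the sprung anvil pad is pushed in, m: 0 free, up to 0.012 when it meets its block (bottomed). The spring takes 2 N to start and rises to 6.8 N at 12 mm
- anvil_face (a point): on the pad's measuring face (gauge x 0, z 25 mm; y = -45 mm minus the anvil value); moves with the pad. Behind the pad a 12 mm gap, bridged by a brass stem, is seen before the dark block: the gap closes as the pad goes in
- stepped: the wanted part: turned beech, about 70 g, standing upright on the table. Barrel 36 mm diameter, 32 mm high; above it a neck 22 mm diameter, 34 mm high; total 66 mm. Origin: centre of its underside, z up
- plain: another turned beech part, not wanted: plain cylinder 36 mm diameter, 66 mm high, standing. Origin: centre of its underside. Leave it
- dome: another turned beech part, not wanted: dome 52 mm diameter, 36 mm high. Origin: centre of its underside. Leave it
- cup_a: white paper cup, 74 mm across the rim, 85 mm high, standing. Origin: centre of its underside. Leave it
- cup_b: black cup of the same size. Origin: centre of its underside. Leave it
Not all that is in view belongs to the job. Leave any green look-alike of the stepped alone.

How it is judged:
By the outcome, as a careful person would: the job done as asked, in the order asked, and still so for the second after the job is handed in, with the robot touching nothing.
It also fails if it takes over 56 s, if anything falls off the work surface, if the arm or the gripper's body presses on something with over 40 N, if the wrist force passes 120 N, or if a joint passes its speed limit or range.

## Working session

There is one attempt and no reset: what is moved stays moved. The work goes in short steps, Python scripts to look and compute and a shell command to move; the robot and the scene stay as the last step left them, time stands still between calls to the robot, and variables do not carry over. Pictures are saved under pics/ and viewed, at most 10 in all, crops included, and the job is handed in when it is done.

```bash
ls; mkdir -p pics; cat > h.py <<'E'
import numpy as np, cv2
from workcell import readout, imaging, bot, spotter
from scipy.spatial.transform import Rotation as Rn
def cam(n):
    i=imaging.camera_info(n); p,d=imaging.camera(n); return p,d,i
def ray(i,uv,h=420):
    f=h/2/np.tan(np.radians(i["vertical_fov"]/2)); T=np.array(i["extrinsics"])
    v=np.array([(uv[0]-i["cx"])/f,(uv[1]-i["cy"])/f,1.]); return T[:3,3],T[:3,:3]@v
def atz(i,uv,z):
    o,v=ray(i,uv); return o+v*(z-o[2])/v[2]
def atd(i,uv,d):
    o,v=ray(i,uv); return o+v*d
def proj(i,P,h=420):
    f=h/2/np.tan(np.radians(i["vertical_fov"]/2)); T=np.array(i["extrinsics"])
    c=(np.asarray(P)-T[:3,3])@T[:3,:3]; return np.array([i["cx"],i["cy"]])+f*c[...,:2]/c[...,2:]
E
python3 - <<'E'
from h import *
for n in ("side","top"):
    p,d,i=cam(n); cv2.imwrite(f"pics/{n}0.png",p[:,:,::-1]); print(n,i["vertical_fov"],np.round(i["extrinsics"],3).tolist(), (d==0).mean(), i)
    for t in ("stepped","plain","dome","cup_a","cup_b","gauge","bed","lamp","jaw_face","jaw_grip","anvil_face"):
        r=spotter.mark_of(n,t)[:3]
        for a in r:
            uv=a["uv"]; c,rr=int(round(uv[0])),int(round(uv[1])); 
            dd=d[min(max(rr,0),419),min(max(c,0),559)]
            print(n,t,round(a["confidence"],2),np.round(uv,1),np.round(atd(i,uv,dd),3),np.round(atz(i,uv,0),3))
print(readout.get_obs())
E
```

```text
pics
side 42.64477460479926 [[0.67, 0.615, -0.415, 1.082], [0.742, -0.546, 0.39, -0.479], [0.013, -0.569, -0.822, 1.144], [0.0, 0.0, 0.0, 1.0]] 0.003915816326530612 {'vertical_fov': 42.64477460479926, 'cx': 281.43681906072527, 'cy': 214.71579915515957, 'extrinsics': array([[ 0.67034992,  0.61486721, -0.4154146 ,  1.08162619],
       [ 0.74193081, -0.54554734,  0.38976503, -0.47903994],
       [ 0.01302541, -0.56948785, -0.82189654,  1.14409064],
       [ 0.        ,  0.        ,  0.        ,  1.        ]])}
side stepped 0.84 [141.1 301.7] [ 0.487 -0.348  0.034] [ 0.469 -0.344  0.   ]
side stepped 0.63 [176.3 286.3] [ 0.507 -0.266  0.031] [ 0.491 -0.26   0.   ]
side plain 0.56 [351.  161.9] [0.512 0.31  0.026] [0.499 0.328 0.   ]
side dome 0.6 [241.5 224.5] [ 0.471 -0.042  0.024] [ 0.458 -0.033  0.   ]
side cup_a 0.83 [405.4 193.5] [0.683 0.335 0.031] [0.672 0.357 0.   ]
side cup_a 0.81 [191.8 366.3] [ 0.698 -0.357  0.078] [ 0.67  -0.348  0.   ]
side cup_b 0.83 [405.4 193.5] [0.683 0.335 0.031] [0.672 0.357 0.   ]
side cup_b 0.81 [191.8 366.3] [ 0.698 -0.357  0.078] [ 0.67  -0.348  0.
[... 2208 characters left out ...]
6  0.009] [ 0.614 -0.016  0.   ]
{'time': 1.2, 'q': array([ 6.61186459e+01,  4.97964625e+00,  1.00775891e+01,  9.51009158e+01,
       -7.20114860e-04,  8.99980414e+01]), 'qd': array([ 0.03540205,  0.0333333 ,  0.00550728, -0.04168667,  0.00759393,
       -0.04906055]), 'joint_efforts': array([-2.16352833e-03, -5.20114231e+01,  4.64849353e+01,  1.97253576e-03,
       -5.60293836e-05,  1.14022829e-06]), 'ee_pos': array([0.22266067, 0.50289531, 0.23127138]), 'tcp_rot': array([-1.79997027e+02,  7.20013232e-04,  1.56120605e+02]), 'wrist_force': array([0.34471273, 0.90426425, 0.48975451]), 'torque': array([-0.00157736,  0.01969374,  0.07198927]), 'grasp_force': 0.0, 'opening': 0.08534817035523592}
```

View pics/side0.png

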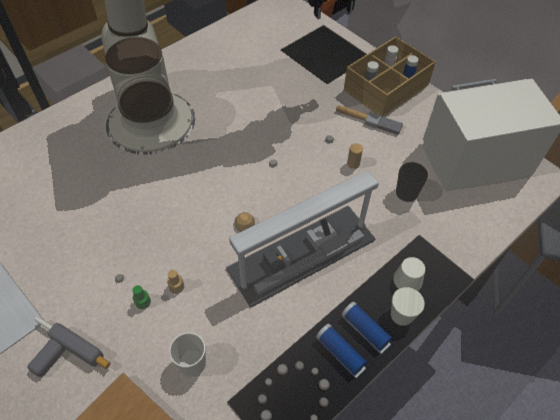

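View pics/top0.png

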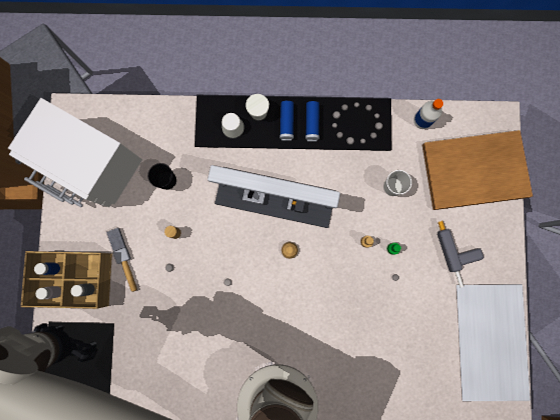

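```bash
cat >> h.py <<'E'
def cloud(n):
    p,d,i=cam(n); v,u=np.mgrid[0:420,0:560]
    f=210/np.tan(np.radians(i["vertical_fov"]/2)); T=np.array(i["extrinsics"])
    C=np.stack([(u-i["cx"])/f*d,(v-i["cy"])/f*d,d],-1); return p,C@T[:3,:3].T+T[:3,3],d>0,i
E
python3 - <<'E'
from h import *
for n in ("side","top"):
    p,P,ok,i=cloud(n); X,Y,Z=P[...,0],P[...,1],P[...,2]
    m=ok&(np.hypot(X-.63,Y-.02)<.25)&(Z>.185)&(Z<.21)&(X>.5)
    r=cv2.minAreaRect(P[m][:,:2].astype(np.float32)*1000); print(n,"lamp",m.sum(),r,np.percentile(Z[m],[5,50,95]))
    m=ok&(abs(X-.61)<.1)&(abs(Y-.02)<.22)&(Z>.002)&(Z<.04)
    r=cv2.minAreaRect(P[m][:,:2].astype(np.float32)*1000); print("base",m.sum(),r)
    for nm,c in (("st",(.491,-.261)),("gr",(.47,-.345)),("pl",(.502,.325)),("dome",(.462,-.022)),("tbl",(.4,-.2))):
        m=ok&(np.hypot(X-c[0],Y-c[1])<.035)
        if nm=="tbl": print("tbl",np.median(Z[m])); continue
        for a,b in ((.012,.03),(.04,.06),(.06,.075)):
            k=m&(Z>a)&(Z<b)
            if k.sum()>3:
                q=P[k]; e=np.r_[q.min(0),q.max(0)]; print(nm,a,k.sum(),np.round(q.mean(0),4),np.round(e,3))
    if n=="side": cv2.imwrite("pics/sidecrop.png",cv2.resize(p[160:310,130:410,::-1],(784,420),interpolation=cv2.INTER_CUBIC))
E
```

```text
side lamp 3157 ((626.6041259765625, 21.0675048828125), (359.798095703125, 49.576210021972656), 79.16917419433594) [0.18970281 0.1971114  0.20037416]
base 6187 ((610.044921875, 20.036941528320312), (199.77391052246094, 439.7596740722656), 0.023361686617136)
st 0.012 69 [ 0.503  -0.2646  0.0218] [ 0.474 -0.278  0.012  0.511 -0.245  0.03 ]
st 0.04 42 [ 0.4992 -0.2632  0.0494] [ 0.49  -0.271  0.04   0.503 -0.251  0.059]
st 0.06 74 [ 0.4929 -0.2608  0.0653] [ 0.481 -0.271  0.061  0.503 -0.251  0.071]
gr 0.012 86 [ 0.4837 -0.3435  0.0227] [ 0.462 -0.359  0.012  0.492 -0.324  0.03 ]
gr 0.04 45 [ 0.4799 -0.3428  0.0507] [ 0.466 -0.352  0.04   0.484 -0.331  0.06 ]
gr 0.06 78 [ 0.4731 -0.3416  0.0652] [ 0.461 -0.352  0.061  0.483 -0.33   0.07 ]
pl 0.012 57 [0.5155 0.3179 0.0215] [0.496 0.308 0.013 0.526 0.336 0.029]
pl 0.04 63 [0.5145 0.3181 0.0497] [0.495 0.309 0.04  0.526 0.339 0.06 ]
pl 0.06 121 [0.5084 0.3257 0.0655] [0.49  0.307 0.06  0.527 0.346 0.07 ]
dome 0.012 193 [ 0.4687 -0.0314  0.0229] [ 0.439 -0.052  0.012  0.487 -0.002  0.03 ]
tbl -0.00022776300585714004
top lamp 2224 ((627.7703
[... 355 characters left out ...]
] [ 0.482 -0.262  0.044  0.5   -0.248  0.06 ]
st 0.06 42 [ 0.4934 -0.2594  0.0644] [ 0.485 -0.27   0.06   0.502 -0.249  0.069]
gr 0.012 33 [ 0.4706 -0.3327  0.0253] [ 0.458 -0.353  0.013  0.491 -0.323  0.03 ]
gr 0.04 14 [ 0.4728 -0.3346  0.052 ] [ 0.463 -0.346  0.04   0.484 -0.33   0.06 ]
gr 0.06 43 [ 0.473  -0.34    0.0654] [ 0.463 -0.351  0.061  0.484 -0.33   0.072]
pl 0.012 15 [0.5074 0.3147 0.0231] [0.493 0.311 0.013 0.524 0.321 0.03 ]
pl 0.04 21 [0.5041 0.3173 0.0506] [0.491 0.31  0.04  0.522 0.346 0.06 ]
pl 0.06 115 [0.5081 0.3278 0.0651] [0.491 0.31  0.06  0.526 0.346 0.072]
dome 0.012 148 [ 0.4626 -0.0252  0.0225] [ 0.44  -0.05   0.012  0.486 -0.001  0.03 ]
tbl -0.0019205013858378805
```

View pics/sidecrop.png

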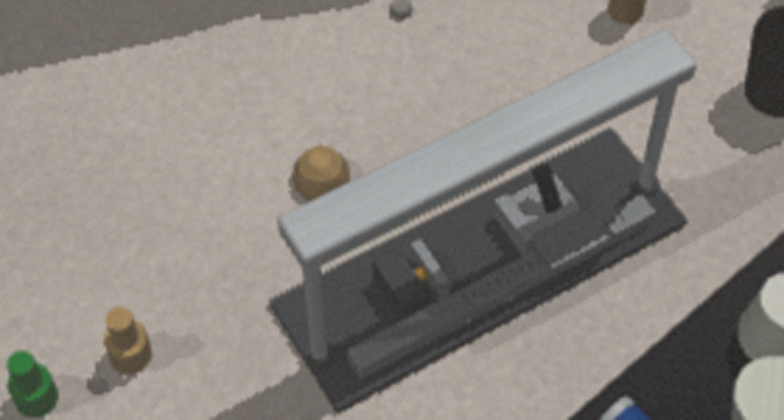

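```bash
cat >> h.py <<'E'
YAW=-10.9; O=np.array([.615,.024,0.]); G=Rn.from_euler('z',YAW,degrees=True)
def g2w(p): return O+G.apply(np.asarray(p)/1000.)
def tool(lean): # tool y along gauge +y, tool z leaning to gauge +x
    z=G.apply([np.sin(np.radians(lean)),0,-np.cos(np.radians(lean))]); y=G.apply([0,1,0]); return Rn.from_matrix(np.c_[np.cross(y,z),y,z])
def delta(R,p):
    o=readout.get_obs(); R0=Rn.from_euler('xyz',o["tcp_rot"],degrees=True)
    return np.round((R*R0.inv()).as_rotvec(degrees=True),2),np.round((p-o["ee_pos"])*1000,1)
E
python3 - <<'E'
from h import *
for n in ("side","top"):
    p,P,ok,i=cloud(n); g=G.inv().apply((P-O).reshape(-1,3)).reshape(P.shape)*1000
    x,y,z=g[...,0],g[...,1],g[...,2]
    near=ok&(abs(x-10)<75)&(abs(y)<195)
    m=near&(z>5)&(z<14); r=cv2.minAreaRect(g[m][:,:2].astype(np.float32)); print(n,"base",m.sum(),r,np.percentile(x[m],[1,99]),np.percentile(y[m],[.5,99.5]),np.median(z[m]))
    m=near&(z>33)&(z<45)&(abs(y)<150)&(x<32)&(x>-30)
    h,e=np.histogram(y[m],bins=np.arange(-150,151,5)); print([(int(a),int(b)) for a,b in zip(e,h) if b])
    m=near&(z>50)&(z<80)&(abs(y)<150)&(x<32)
    print("grip",m.sum(),[(np.round(np.percentile(v[m],[3,50,97]),1)).tolist() for v in (x,y,z)])
    m=near&(z>185)&(z<212); print("lamp",cv2.minAreaRect(g[m][:,:2].astype(np.float32)))
R=tool(40); tz=R.as_matrix()[:,2]
c=np.array([.4925,-.260,.052]); T=c+.009*tz
print("tz",tz,"tcp",T); print(delta(R,T-.09*tz)); print(delta(R,T))
E
```

```text
side base 3487 ((14.335578918457031, -6.0585479736328125), (377.70941162109375, 146.9568634033203), 88.64974212646484) [-50.25906797  69.77641764] [-179.73375869  177.98133023] 9.596825564864629
[(-95, 43), (-90, 38), (-85, 42), (-80, 36), (-75, 37), (-70, 23), (-60, 5), (-55, 42), (-50, 35), (-45, 2), (25, 1), (30, 36), (35, 42), (40, 38), (45, 19), (50, 16), (55, 17), (60, 22), (65, 19), (70, 14), (75, 19), (80, 13), (85, 17), (90, 6)]
grip 84 [[-15.4, -3.7, 9.5], [63.4, 68.8, 77.3], [50.3, 62.1, 73.6]]
lamp ((12.687017440795898, -0.5346527099609375), (359.9036560058594, 48.87849426269531), 89.76190948486328)
top base 1751 ((11.61541748046875, -0.124481201171875), (143.8011474609375, 390.36651611328125), 0.6883467435836792) [-49.59629132  70.17137399] [-177.32329468  179.83396167] 9.06740445206444
[(-95, 7), (-90, 17), (-85, 14), (-80, 17), (-75, 18), (-70, 12), (-65, 1), (-55, 13), (-50, 16), (-45, 2), (30, 12), (35, 16), (40, 14), (45, 7), (50, 3), (55, 2), (60, 5), (65, 3), (70, 1), (75, 1), (80, 2), (85, 3), (90, 4)]
grip 38 [[-16.0, -6.8, 7.5], [64.8, 70.9, 78.0], [51.3, 66.2, 73.9]]
lamp ((12.897510528564453, 0.8326873779296875), (359.813720703125, 46.223045349121094), 89.9559097290039)
tz [ 0.63119089 -0.12154821 -0.76604444] tcp [ 0.49818072 -0.26109393  0.0451056 ]
(array([-11.98, -38.25,  12.45]), array([ 218.7, -753. , -117.2]))
(array([-11.98, -38.25,  12.45]), array([ 275.5, -764. , -186.2]))
```

```bash
python3 -m jog '[{"rotation":[-12,-38.2,12.4],"translation":[90,-250,0],"grip":42},{"rotation":[-12,-38.2,12.4],"translation":[90,-250,0],"grip":42},{"rotation":[-12,-38.2,12.4],"translation":[90,-250,0],"grip":42},{"rotation":[-12,-38.2,12.4],"translation":[90,-250,0],"grip":42},{"rotation":[-12,-38.2,12.4],"translation":[130,-450,-30],"grip":42},{"rotation":[-12,-38.2,12.4],"translation":[130,-450,-30],"grip":42},{"rotation":[-12,-38.2,12.4],"translation":[130,-450,-30],"grip":42},{"rotation":[-12,-38.2,12.4],"translation":[130,-450,-30],"grip":42},{"rotation":[-12,-38.2,12.4],"translation":[219,-753,-117],"grip":42},{"rotation":[-12,-38.2,12.4],"translation":[219,-753,-117],"grip":42},{"rotation":[-12,-38.2,12.4],"translation":[219,-753,-117],"grip":42},{"rotation":[-12,-38.2,12.4],"translation":[219,-753,-117],"grip":42},{"rotation":[-12,-38.2,12.4],"translation":[219,-753,-117],"grip":42},{"rotation":[-12,-38.2,12.4],"translation":[219,-753,-117],"grip":42},{"rotation":[-12,-38.2,12.4],"translation":[219,-753,-117],"grip":42},{"rotation":[-12,-38.2,12.4],"translation":[219,-753,-117],"grip":42},{"rotation":[-12,-38.2,12.4],"translation":[219,-753,-117],"grip":42},{"rotation":[-12,-38.2,12.4],"translation":[219,-753,-117],"grip":42},{"rotation":[-12,-38.2,12.4],"translation":[219,-753,-117],"grip":42},{"rotation":[-12,-38.2,12.4],"translation":[219,-753,-117],"grip":42}]' 40
python3 - <<'E'
from h import *
R=tool(40); tz=R.as_matrix()[:,2]
T=np.array([.4925,-.260,.052])+.009*tz
print(delta(R,T),readout.get_obs()["q"])
p,d,i=cam("side"); cv2.imwrite("pics/s1.png",cv2.resize(p[150:350,60:340,::-1],(784,560)))
E
```

```text
time: 3.4
ee_pos: [0.4407, -0.2513, 0.1135]
tcp_rot: [179.9, 39.9, 168.8]
wrist_force: [-0.5, -0.1, 0.3]
opening: 0.0423
grasp_force: 0.0
(array([-0.07, -0.12,  0.27]), array([ 57.5,  -9.8, -68.4])) [-39.57881396 -39.0990457  -47.20887935  45.60301824  17.7886295
 -22.52253394]
```

View pics/s1.png

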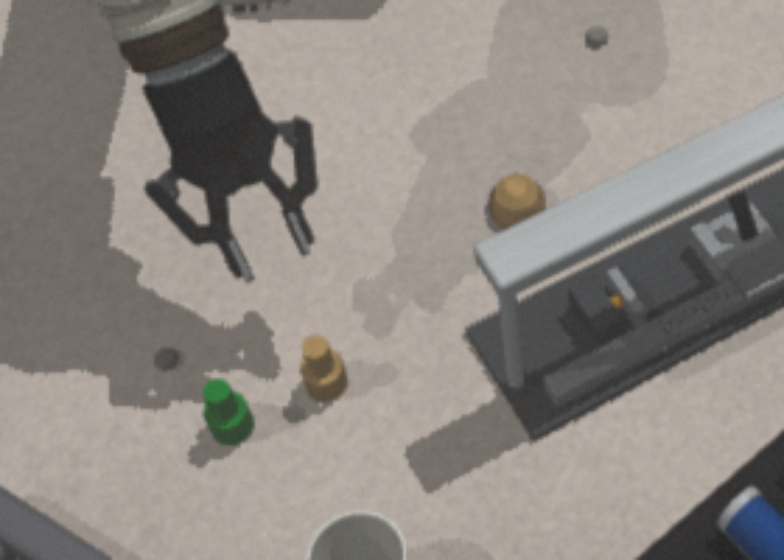

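```bash
python3 -m jog '[{"rotation":[0,0,0],"translation":[19,-3,-23],"grip":42},{"rotation":[0,0,0],"translation":[38,-6,-46],"grip":42},{"rotation":[0,0,0],"translation":[50,-8,-60],"grip":42},{"rotation":[0,0,0],"translation":[57,-10,-68],"grip":42},{"rotation":[0,0,0],"translation":[57,-10,-68],"grip":42},{"rotation":[0,0,0],"translation":[57,-10,-68],"grip":42}]' 40
python3 -m jog '[{"rotation":[0,0,0],"translation":[0,0,0],"grip":10},{"rotation":[0,0,0],"translation":[0,0,0],"grip":10},{"rotation":[0,0,0],"translation":[0,0,0],"grip":10},{"rotation":[0,0,0],"translation":[0,0,0],"grip":10},{"rotation":[0,0,0],"translation":[0,0,0],"grip":10},{"rotation":[0,0,0],"translation":[0,0,0],"grip":10}]' 40
python3 -m jog '[{"rotation":[0,0,0],"translation":[0,0,20],"grip":10},{"rotation":[0,0,0],"translation":[0,0,50],"grip":10},{"rotation":[0,0,0],"translation":[0,0,70],"grip":10},{"rotation":[0,0,0],"translation":[0,0,70],"grip":10},{"rotation":[0,0,0],"translation":[0,0,70],"grip":10}]'
python3 - <<'E'
from h import *
for n in ("side","top"):
    p,P,ok,i=cloud(n)
    e=readout.get_obs()["ee_pos"]
    hsv=cv2.cvtColor(p,cv2.COLOR_RGB2HSV)
    m=ok&(np.linalg.norm(P-(e+[-.01,0,-.01]),axis=2)<.08)&(hsv[...,0]>8)&(hsv[...,0]<22)&(hsv[...,1]>110)
    print(n,m.sum(),np.round(P[m].min(0),4),np.round(P[m].max(0),4),P[m].mean(0))
    if n=="side": cv2.imwrite("pics/s2.png",cv2.resize(p[200:350,100:310,::-1],(784,560)))
print(e)
E
```

```text
time: 4.05
ee_pos: [0.4991, -0.2593, 0.0472]
tcp_rot: [-180.0, 40.0, 169.2]
wrist_force: [-0.9, -0.1, 1.3]
opening: 0.0419
grasp_force: 0.0
time: 4.65
ee_pos: [0.4992, -0.2605, 0.0476]
tcp_rot: [-179.9, 40.1, 169.1]
wrist_force: [-1.3, 1.1, 6.3]
opening: 0.0197
grasp_force: 40.2
time: 5.15
ee_pos: [0.4983, -0.2601, 0.1156]
tcp_rot: [-180.0, 39.9, 169.0]
wrist_force: [-0.1, 0.7, -1.3]
opening: 0.0199
grasp_force: 39.7
side 27 [ 0.4842 -0.267   0.0993] [ 0.5056 -0.2516  0.1366] [ 0.49451177 -0.25910525  0.13266879]
top 67 [ 0.4751 -0.2687  0.0856] [ 0.5063 -0.2506  0.1456] [ 0.49010965 -0.25975511  0.12427076]
[ 0.49790191 -0.25970027  0.11416423]
```

View pics/s2.png

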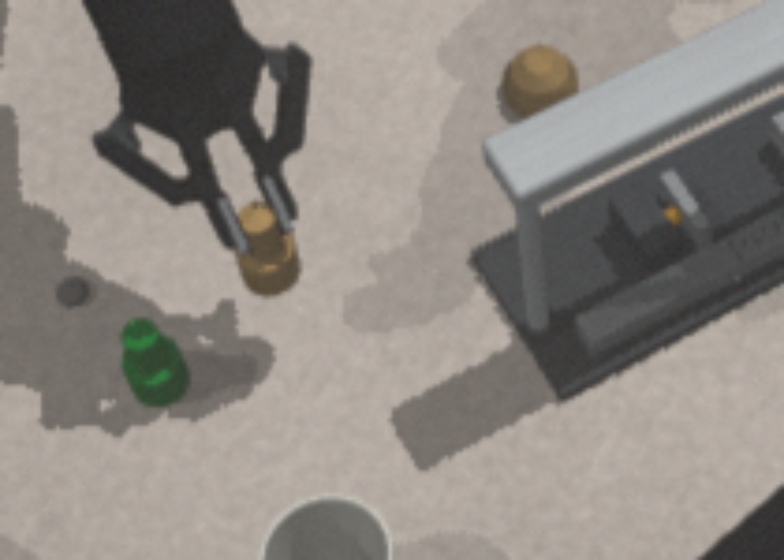

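```bash
python3 -m jog '[{"rotation":[0,0,0],"translation":[2,30,0],"grip":10},{"rotation":[0,0,0],"translation":[4,75,0],"grip":10},{"rotation":[0,0,0],"translation":[6,120,0],"grip":10},{"rotation":[0,0,0],"translation":[8,165,0],"grip":10},{"rotation":[0,0,0],"translation":[10,210,0],"grip":10},{"rotation":[0,0,0],"translation":[12,250,0],"grip":10},{"rotation":[0,0,0],"translation":[14,280,0],"grip":10},{"rotation":[0,0,0],"translation":[14,294,0],"grip":10},{"rotation":[0,0,0],"translation":[14,294,0],"grip":10},{"rotation":[0,0,0],"translation":[14,294,0],"grip":10},{"rotation":[0,0,0],"translation":[30,291,-20],"grip":10},{"rotation":[0,0,0],"translation":[60,285,-38],"grip":10},{"rotation":[0,0,0],"translation":[90,279,-38],"grip":10},{"rotation":[0,0,0],"translation":[110,275,-38],"grip":10},{"rotation":[0,0,0],"translation":[120,274,-38],"grip":10},{"rotation":[0,0,0],"translation":[122,274,-38],"grip":10},{"rotation":[0,0,0],"translation":[122,274,-38],"grip":10},{"rotation":[0,0,0],"translation":[122,274,-38],"grip":10}]'
python3 - <<'E'
from h import *
R=tool(40)
print(delta(R,np.r_[g2w([0,-10,0])[:2]+[.0067,-.0005],.0576]))
for n in ("side","top"):
    p,P,ok,i=cloud(n); g=G.inv().apply((P-O).reshape(-1,3)).reshape(P.shape)*1000
    hsv=cv2.cvtColor(p,cv2.COLOR_RGB2HSV)
    m=ok&(np.hypot(g[...,0],g[...,1]+10)<45)&(hsv[...,0]>8)&(hsv[...,0]<22)&(hsv[...,1]>110)&(g[...,2]<120)
    if m.sum(): print(n,m.sum(),np.round(g[m].min(0),1),np.round(g[m].max(0),1))
    if n=="side": cv2.imwrite("pics/s3.png",cv2.resize(p[160:310,200:410,::-1],(784,560)))
E
```

```text
time: 7.05
ee_pos: [0.62, 0.0139, 0.0783]
tcp_rot: [-180.0, 39.9, 169.1]
wrist_force: [0.1, -0.1, -0.5]
opening: 0.02
grasp_force: 39.8
(array([ 0.01, -0.05,  0.06]), array([ -0.2,  -0.2, -20.7]))
side 14 [ -6.6 -15.   58.4] [ 6.5  7.4 99.7]
top 49 [-16.9 -18.2  45.9] [  2.3   3.  110.4]
```

View pics/s3.png

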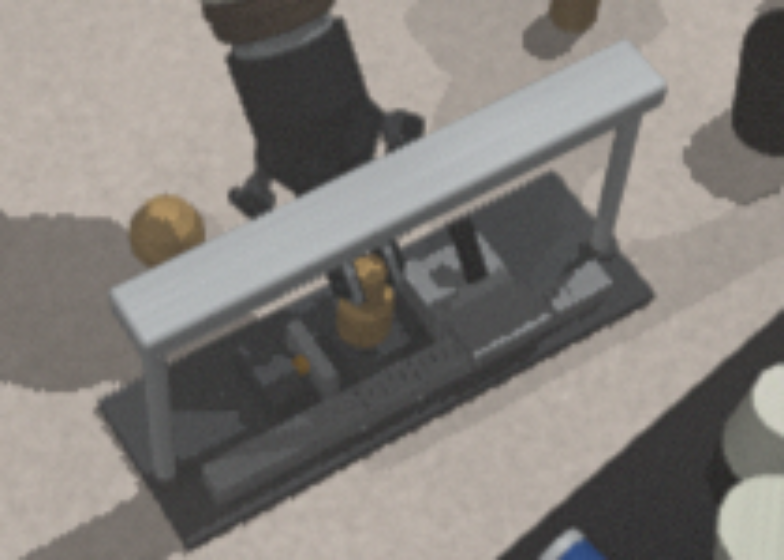

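```bash
python3 -m jog '[{"rotation":[0,0,0],"translation":[0,0,-8],"grip":10},{"rotation":[0,0,0],"translation":[0,0,-15],"grip":10},{"rotation":[0,0,0],"translation":[0,0,-18],"grip":10},{"rotation":[0,0,0],"translation":[0,0,-19],"grip":10},{"rotation":[0,0,0],"translation":[0,0,-19],"grip":10},{"rotation":[0,0,0],"translation":[0,0,-19],"grip":10}]'
```

```text
time: 7.75
ee_pos: [0.6208, 0.0139, 0.0595]
tcp_rot: [-180.0, 40.0, 169.1]
wrist_force: [0.3, 1.6, -0.0]
opening: 0.0196
grasp_force: 39.8
```

```bash
python3 -m jog '[{"rotation":[0,0,0],"translation":[0,0,-0.5],"grip":10},{"rotation":[0,0,0],"translation":[0,0,-1],"grip":10},{"rotation":[0,0,0],"translation":[0,0,-1],"grip":10},{"rotation":[0,0,0],"translation":[0,0,-1],"grip":10}]'
```

```text
time: 8.15
ee_pos: [0.6207, 0.0139, 0.0583]
tcp_rot: [-180.0, 40.0, 169.1]
wrist_force: [-0.3, -0.2, -0.8]
opening: 0.02
grasp_force: 39.8
```

```bash
python3 -m jog '[{"rotation":[0,0,0],"translation":[0,0,-0.5],"grip":10},{"rotation":[0,0,0],"translation":[0,0,-0.9],"grip":10},{"rotation":[0,0,0],"translation":[0,0,-0.9],"grip":10},{"rotation":[0,0,0],"translation":[0,0,-0.9],"grip":10}]'
```

```text
time: 8.55
ee_pos: [0.6208, 0.0139, 0.0577]
tcp_rot: [-180.0, 40.0, 169.0]
wrist_force: [-0.5, -0.4, 1.7]
opening: 0.0199
grasp_force: 39.9
```

```bash
python3 -m jog '[{"rotation":[0,0,0],"translation":[0,0,-0.7],"grip":10},{"rotation":[0,0,0],"translation":[0,0,-0.7],"grip":10},{"rotation":[0,0,0],"translation":[0,0,-0.7],"grip":10}]'
```

```text
time: 8.85
ee_pos: [0.6212, 0.0138, 0.0577]
tcp_rot: [-180.0, 40.0, 169.0]
wrist_force: [-2.8, -0.8, 5.8]
opening: 0.0199
grasp_force: 40.5
```

```bash
python3 -m jog '[{"rotation":[0,0,0],"translation":[0,0,0.5],"grip":26},{"rotation":[0,0,0],"translation":[0,0,0.5],"grip":32},{"rotation":[0,0,0],"translation":[0,0,0.5],"grip":40},{"rotation":[0,0,0],"translation":[0,0,0.5],"grip":40},{"rotation":[0,0,0],"translation":[-6,1,7],"grip":40},{"rotation":[0,0,0],"translation":[-19,4,23],"grip":40},{"rotation":[0,0,0],"translation":[-38,7,46],"grip":40},{"rotation":[0,0,0],"translation":[-57,11,69],"grip":40},{"rotation":[0,0,0],"translation":[-63,12,77],"grip":40},{"rotation":[0,0,0],"translation":[-63,12,77],"grip":40}]'
python3 - <<'E'
from h import *
for n in ("side","top"):
    p,P,ok,i=cloud(n); g=G.inv().apply((P-O).reshape(-1,3)).reshape(P.shape)*1000
    x,y,z=g[...,0],g[...,1],g[...,2]
    hsv=cv2.cvtColor(p,cv2.COLOR_RGB2HSV)
    m=ok&(np.hypot(x,y+10)<45)&(hsv[...,0]>8)&(hsv[...,0]<22)&(hsv[...,1]>110)&(z<120)
    for a,b in((10,40),(45,70),(70,100)):
        k=m&(z>a)&(z<b)
        if k.sum(): print(n,a,k.sum(),np.round(g[k].min(0),1),np.round(g[k].max(0),1))
    m=ok&(z>50)&(z<80)&(y>40)&(y<100)&(x<32)&(x>-30)
    if m.sum(): print("grip",m.sum(),[(np.round(np.percentile(v[m],[3,50,97]),1)).tolist() for v in (x,y,z)])
    m=ok&(z>34)&(z<40)&(y>20)&(y<100)&(x<28)&(x>-22)
    if m.sum(): print("jaw",m.sum(),np.percentile(y[m],[1,3,10]))
    if n=="side": cv2.imwrite("pics/s4.png",cv2.resize(p[160:310,200:410,::-1],(784,560)))
R=tool(38); tz=R.as_matrix()[:,2]
T=g2w([-5,70,60])+.014*tz
print(delta(R,T-.08*tz),delta(R,T))
E
```

```text
time: 9.85
ee_pos: [0.558, 0.0263, 0.1359]
tcp_rot: [179.9, 40.2, 169.0]
wrist_force: [1.0, 0.2, 0.0]
opening: 0.04
grasp_force: 0.0
side 10 1 [-10.2 -20.6  36.7] [-10.2 -20.6  36.7]
side 70 22 [ -6.3 -16.4  73.7] [ 6.2 -1.7 78.5]
grip 78 [[-16.1, -3.7, 7.2], [62.6, 69.0, 77.0], [52.0, 65.0, 73.4]]
jaw 146 [30.35190334 30.90805935 32.23693469]
top 10 36 [-15.5 -25.8  15.5] [ 9.4  7.5 40. ]
top 45 10 [ -8.8 -22.5  45.1] [ 4.6  0.2 69.2]
top 70 28 [ -8.4 -17.9  70.2] [ 4.1  1.3 79.5]
grip 35 [[-16.2, -6.3, 5.6], [65.2, 71.0, 77.7], [54.9, 67.9, 74.5]]
jaw 41 [32.03083468 32.18527863 33.82388262]
(array([0.39, 1.91, 0.05]), array([ 25.7,  75.4, -21. ])) (array([0.39, 1.91, 0.05]), array([ 74.1,  66.1, -84.1]))
```

View pics/s4.png

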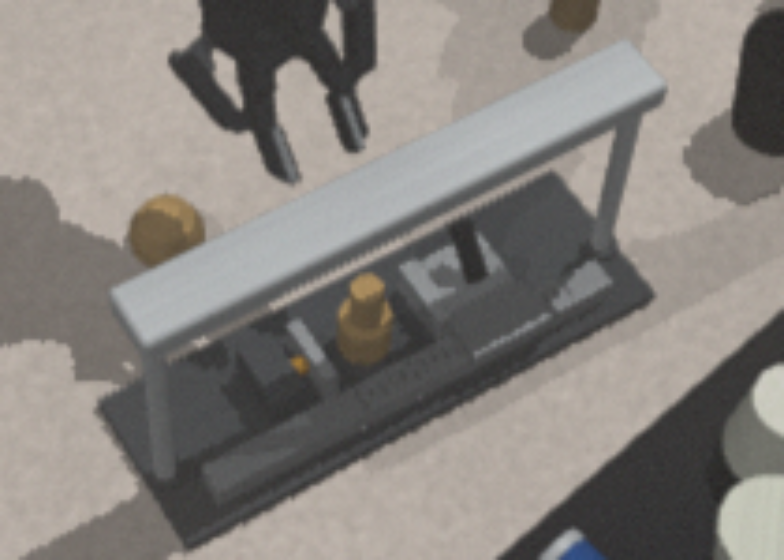

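```bash
python3 -m jog '[{"rotation":[0.4,1.9,0],"translation":[12,38,-8],"grip":36},{"rotation":[0.4,1.9,0],"translation":[25,75,-20],"grip":36},{"rotation":[0.4,1.9,0],"translation":[25,75,-20],"grip":36},{"rotation":[0.4,1.9,0],"translation":[25,75,-20],"grip":36},{"rotation":[0.4,1.9,0],"translation":[40,72,-40],"grip":36},{"rotation":[0.4,1.9,0],"translation":[55,70,-60],"grip":36},{"rotation":[0.4,1.9,0],"translation":[66,68,-74],"grip":36},{"rotation":[0.4,1.9,0],"translation":[72,67,-81],"grip":36},{"rotation":[0.4,1.9,0],"translation":[72,67,-81],"grip":36},{"rotation":[0.4,1.9,0],"translation":[72,67,-81],"grip":36},{"rotation":[0.4,1.9,0],"translation":[72,67,-81],"grip":0},{"rotation":[0.4,1.9,0],"translation":[72,67,-81],"grip":0},{"rotation":[0.4,1.9,0],"translation":[72,67,-81],"grip":0},{"rotation":[0.4,1.9,0],"translation":[72,67,-81],"grip":0},{"rotation":[0.4,1.9,0],"translation":[72,67,-81],"grip":0},{"rotation":[0.4,1.9,0],"translation":[72,67,-81],"grip":0}]' 40
python3 - <<'E'
from h import *
print(np.round(G.inv().apply(readout.get_obs()["ee_pos"]-O)*1000,1))
E
```

```text
time: 11.55
ee_pos: [0.6298, 0.093, 0.054]
tcp_rot: [180.0, 38.1, 169.0]
wrist_force: [-6.1, -0.8, 6.0]
opening: 0.0131
grasp_force: 40.0
[ 1.5 70.5 54. ]
```

```bash
python3 -m jog '[{"rotation":[0,0,0],"translation":[-0.6,-3,0],"grip":0},{"rotation":[0,0,0],"translation":[-1.3,-7,0],"grip":0},{"rotation":[0,0,0],"translation":[-2.1,-11,0],"grip":0},{"rotation":[0,0,0],"translation":[-2.9,-15,0],"grip":0},{"rotation":[0,0,0],"translation":[-3.7,-19,0],"grip":0},{"rotation":[0,0,0],"translation":[-4.4,-23,0],"grip":0},{"rotation":[0,0,0],"translation":[-5.2,-27,0],"grip":0},{"rotation":[0,0,0],"translation":[-6,-31,0],"grip":0},{"rotation":[0,0,0],"translation":[-6.4,-33,0],"grip":0},{"rotation":[0,0,0],"translation":[-6.4,-33,0],"grip":0},{"rotation":[0,0,0],"translation":[-6.4,-33,0],"grip":0}]'
python3 - <<'E'
from h import *
print(np.round(G.inv().apply(readout.get_obs()["ee_pos"]-O)*1000,1),G.inv().apply(readout.get_obs()["wrist_force"]))
p,P,ok,i=cloud("side"); g=G.inv().apply((P-O).reshape(-1,3)).reshape(P.shape)*1000
x,y,z=g[...,0],g[...,1],g[...,2]
m=ok&(z>33)&(z<41)&(y<-40)&(y>-100)&(x<28)&(x>-22); h,e=np.histogram(y[m],bins=np.arange(-100,-38,2)); print(h)
cv2.imwrite("pics/s5.png",cv2.resize(p[180:300,210:378,::-1],(784,560)))
E
```

```text
time: 12.65
ee_pos: [0.6237, 0.0613, 0.054]
tcp_rot: [179.8, 38.1, 169.1]
wrist_force: [-2.9, 5.3, 3.0]
opening: 0.0131
grasp_force: 39.6
[ 1.5 38.3 54. ] [-3.81561793  4.69105887  3.01136852]
[ 0  0  1 17  9  5  7  5  4  7  6  9  5  8  9  3  3  0  0  1  0  0 13 19
 10 19 16  4  0  0]
```

View pics/s5.png

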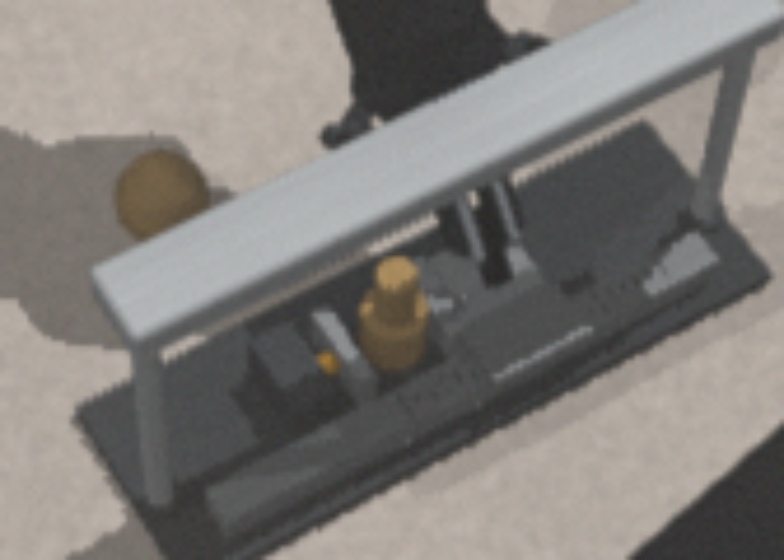

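```bash
python3 -m jog '[{"rotation":[0,0,0],"translation":[-0.4,-2,0],"grip":0},{"rotation":[0,0,0],"translation":[-0.8,-4,0],"grip":0},{"rotation":[0,0,0],"translation":[-1.0,-5,0],"grip":0},{"rotation":[0,0,0],"translation":[-1.0,-5,0],"grip":0}]'
python3 -m jog '[{"rotation":[0,0,0],"translation":[-0.3,-1.5,0],"grip":0},{"rotation":[0,0,0],"translation":[-0.6,-3,0],"grip":0},{"rotation":[0,0,0],"translation":[-0.6,-3,0],"grip":0}]'
python3 -m jog '[{"rotation":[0,0,0],"translation":[-0.3,-1.5,0],"grip":0},{"rotation":[0,0,0],"translation":[-0.6,-3,0],"grip":0},{"rotation":[0,0,0],"translation":[-0.6,-3,0],"grip":0}]'
cat >m.py <<'E'
from h import *
o=readout.get_obs(); print(np.round(G.inv().apply(o["ee_pos"]-O)*1000,1))
for n in ("side","top"):
    p,P,ok,i=cloud(n); g=G.inv().apply((P-O).reshape(-1,3)).reshape(P.shape)*1000
    x,y,z=g[...,0],g[...,1],g[...,2]
    m=ok&(z>33)&(z<41)&(y<-30)&(y>-100)&(x<28)&(x>-22); h,e=np.histogram(y[m],bins=np.arange(-80,-30,2)); print(n,[(int(a),int(b)) for a,b in zip(e,h) if b])
    hsv=cv2.cvtColor(p,cv2.COLOR_RGB2HSV)
    m=ok&(np.hypot(x,y+30)<45)&(hsv[...,0]>8)&(hsv[...,0]<22)&(hsv[...,1]>110)&(z>70)&(z<100)
    if m.sum(): print(m.sum(),g[m].min(0),g[m].max(0))
    if n=="side": cv2.imwrite("pics/s6.png",cv2.resize(p[180:300,210:378,::-1],(784,560)))
    print([(r["confidence"],g[int(r["uv"][1]),int(r["uv"][0])]) for r in spotter.mark_of(n,"anvil_face")[:1]])
E
python3 m.py
```

```text
time: 13.1
ee_pos: [0.6228, 0.0565, 0.054]
tcp_rot: [179.8, 38.1, 169.1]
wrist_force: [-1.4, 6.9, 2.2]
opening: 0.0128
grasp_force: 39.5
time: 13.4
ee_pos: [0.6222, 0.0535, 0.054]
tcp_rot: [179.8, 38.1, 169.1]
wrist_force: [-0.5, 7.3, 2.0]
opening: 0.0132
grasp_force: 39.4
time: 13.7
ee_pos: [0.6217, 0.0509, 0.0541]
tcp_rot: [179.7, 38.1, 169.1]
wrist_force: [0.4, 8.2, 1.9]
opening: 0.0132
grasp_force: 39.3
[ 1.5 27.7 54.1]
side [(-80, 7), (-78, 6), (-76, 10), (-74, 6), (-72, 7), (-70, 5), (-68, 4), (-60, 1), (-58, 8), (-56, 18), (-54, 13), (-52, 16), (-50, 16), (-48, 10), (-46, 1), (-44, 7), (-42, 7), (-40, 2), (-38, 7), (-36, 2), (-34, 4)]
28 [ -7.37366484 -38.01802515  70.05587092] [  7.20570211 -21.61226506  79.69813774]
[(0.64, array([  9.02526533, -54.91549121,  37.81924462]))]
top [(-80, 5), (-78, 5), (-76, 5), (-74, 5), (-72, 5), (-70, 2), (-68, 3), (-60, 1), (-56, 6), (-54, 6), (-52, 6), (-50, 5), (-48, 6), (-46, 4), (-44, 3), (-42, 3), (-40, 2), (-38, 3), (-36, 1)]
26 [ -8.09832051 -38.1435023   71.24838233] [  5.17938252 -19.61785918  79.1795922 ]
[(0.58, array([-145.01260778,  -78.54351717,   27.14810215]))]
```

```bash
python3 -m jog '[{"rotation":[0,0,0],"translation":[-0.3,-1.5,0],"grip":0},{"rotation":[0,0,0],"translation":[-0.5,-2.7,0],"grip":0},{"rotation":[0,0,0],"translation":[-0.5,-2.7,0],"grip":0},{"rotation":[0,0,0],"translation":[-0.5,-2.7,0],"grip":0}]'; python3 m.py
```

```text
time: 14.3
ee_pos: [0.6212, 0.0485, 0.0541]
tcp_rot: [179.7, 38.1, 169.1]
wrist_force: [0.2, 9.7, 1.7]
opening: 0.0131
grasp_force: 39.3
[ 1.5 25.2 54.1]
side [(-80, 10), (-78, 7), (-76, 5), (-74, 5), (-72, 10), (-70, 6), (-68, 3), (-62, 1), (-60, 13), (-58, 13), (-56, 15), (-54, 13), (-52, 16), (-50, 7), (-48, 3), (-46, 4), (-44, 3), (-42, 4), (-40, 4), (-38, 5), (-36, 3), (-34, 3)]
28 [ -7.30865974 -42.3140754   71.52732601] [  6.99578733 -23.40691102  79.68254814]
[]
top [(-80, 5), (-78, 1), (-76, 2), (-74, 4), (-72, 4), (-70, 4), (-68, 5), (-62, 1), (-58, 4), (-56, 7), (-54, 7), (-52, 8), (-50, 5), (-48, 4), (-46, 3), (-44, 4), (-42, 2), (-36, 1)]
30 [ -8.76545648 -40.36649509  70.29875525] [  5.14748929 -19.71425254  79.94736118]
[(0.59, array([  5.78101872, -46.44860996,  34.78279822]))]
```

View pics/s6.png

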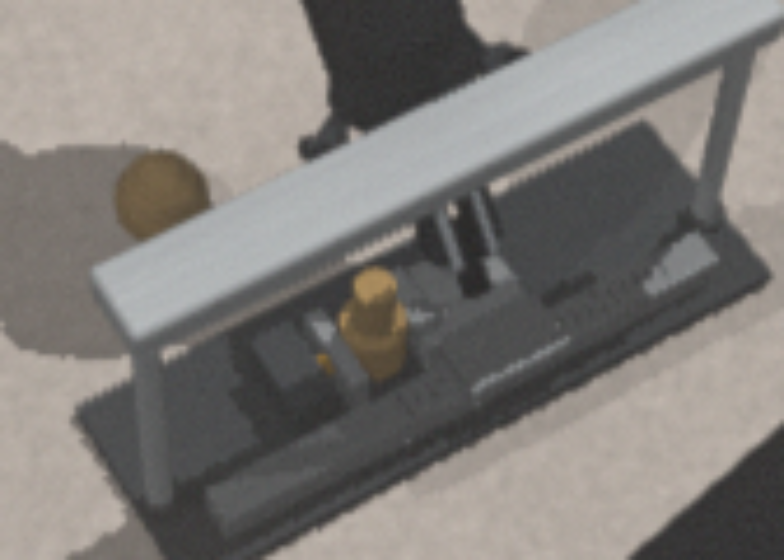

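```bash
python3 -m jog '[{"rotation":[0,0,0],"translation":[-0.2,-0.8,0],"grip":0},{"rotation":[0,0,0],"translation":[-0.2,-0.8,0],"grip":0},{"rotation":[0,0,0],"translation":[-0.2,-0.8,0],"grip":0}]'
python3 -m jog '[{"rotation":[0,0,0],"translation":[0,0,0],"grip":22},{"rotation":[0,0,0],"translation":[0,0,0],"grip":32},{"rotation":[0,0,0],"translation":[0,0,0],"grip":32},{"rotation":[0,0,0],"translation":[0,0,0],"grip":32},{"rotation":[0,0,0],"translation":[-6,1,8],"grip":32},{"rotation":[0,0,0],"translation":[-18,3,24],"grip":32},{"rotation":[0,0,0],"translation":[-36,7,47],"grip":32},{"rotation":[0,0,0],"translation":[-60,12,79],"grip":32},{"rotation":[0,0,0],"translation":[-84,16,110],"grip":32},{"rotation":[0,0,0],"translation":[-84,16,110],"grip":32},{"rotation":[0,0,0],"translation":[-84,16,110],"grip":32}]'
sed -i 's/s6.png/s7.png/' m.py; python3 m.py
```

```text
time: 14.8
ee_pos: [0.6211, 0.0478, 0.0541]
tcp_rot: [179.7, 38.1, 169.1]
wrist_force: [2.2, 10.2, 1.0]
opening: 0.013
grasp_force: 39.2
time: 15.9
ee_pos: [0.5364, 0.0617, 0.1645]
tcp_rot: [179.9, 38.2, 169.0]
wrist_force: [1.5, 0.1, -0.8]
opening: 0.0319
grasp_force: 0.0
[-84.3  22.1 164.5]
side [(-80, 6), (-78, 5), (-76, 6), (-74, 6), (-72, 11), (-70, 6), (-68, 6), (-60, 16), (-58, 17), (-56, 13), (-54, 11), (-52, 12), (-50, 7), (-48, 5), (-46, 7), (-44, 3), (-42, 5), (-40, 6), (-38, 3), (-36, 4), (-34, 4)]
22 [ -6.28214074 -40.02211427  70.8629519 ] [  5.07253101 -25.94426124  80.51116186]
[(0.46, array([  1.46814159, -50.30394738,  36.82410039]))]
top [(-80, 5), (-78, 2), (-76, 4), (-74, 3), (-72, 4), (-70, 2), (-68, 6), (-66, 1), (-64, 1), (-60, 1), (-58, 6), (-56, 7), (-54, 5), (-52, 8), (-50, 4), (-48, 2), (-46, 2), (-44, 2), (-42, 1), (-40, 1), (-36, 2), (-34, 1)]
27 [ -8.22552909 -41.63094824  70.72425726] [  5.01478973 -22.58790456  79.43555714]
[(0.44, array([  0.39510829, -50.69595804,  34.94856599]))]
```

View pics/s7.png

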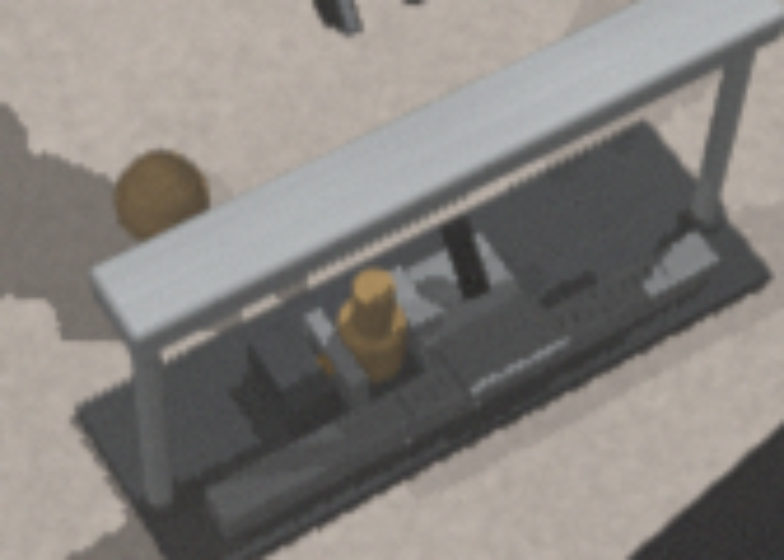

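```bash
python3 - <<'E'
from h import *
B=[]
for k in range(4):
  for n in ("side","top"):
    p,P,ok,i=cloud(n); g=G.inv().apply((P-O).reshape(-1,3)).reshape(P.shape)*1000
    x,y,z=g[...,0],g[...,1],g[...,2]
    m=ok&(z>50)&(z<80)&(y>10)&(y<70)&(x<25)&(x>-25)
    a=ok&(z>34)&(z<41)&(y<-45)&(y>-65)&(x<27)&(x>-21)
    b=ok&(z>34)&(z<41)&(y<-63)&(y>-80)&(x<27)&(x>-21)
    print(n,"grip",np.percentile(y[m],[3,50,97]).round(1),"pad back",np.percentile(y[a],[1,4]).round(1),"block",np.percentile(y[b],[96,99]).round(1))
E
```

```text
side grip [17.7 23.9 31.2] pad back [-60.7 -59.7] block [-68.  -67.6]
top grip [19.7 25.8 32.7] pad back [-58.3 -58.1] block [-67.  -66.5]
side grip [17.3 23.3 31.2] pad back [-60.1 -59.8] block [-67.2 -66.9]
top grip [19.5 26.1 32.7] pad back [-58.8 -58.3] block [-67.8 -67.2]
side grip [17.5 24.  31.5] pad back [-60.8 -59.7] block [-67.3 -67.1]
top grip [19.5 25.6 32.8] pad back [-58.3 -58. ] block [-67.5 -66.7]
side grip [18.4 24.1 31.3] pad back [-60.5 -59.8] block [-67.5 -67.3]
top grip [19.7 26.5 32.8] pad back [-58.4 -58.1] block [-67.2 -66.6]
```

```bash
python3 -c "
from workcell import bot
print(bot.job_done())"
```

```text
the job is handed in; nothing more can be done
None
```

I stood the stepped part upright on the bed and closed the jaw on it, pressing the anvil pad in about 5–6 mm of its 12 mm by camera measurement. The arm is clear of everything, and the job was handed in at about 17 s; no verdict came back.

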